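Hang the ear defenders over the swing-out arm

TASK

Put the ear defenders away on the hanger stand: first swing the stand's arm out towards you until it stops, then hang the ear defenders over the arm, with the band resting across it between post and end ball and one cup on each side. Rest the band on the arm before you let go, leave the arm fully out, and do not disturb the tape roll, the stopwatch or the beaker.

Things in the scene. Friction and masses are not known exactly. Their poses are not given: they have to be found in the camera images.
- hanger_stand: Fixed metal hanger stand: round foot (140 mm across, 12 mm high), upright post 21 mm thick (30 mm at its head), 160 mm high in all. Origin on the post's axis at the worktop; z up. Its x points away from the robot and its y to the left when its yaw is 0; the yaw varies by up to 0.25 rad.
- hanger_arm (a joint): Swing of the stand's horizontal arm about the post's axis, rad. 0 = folded, along the stand's +y (left); grows as it swings out (counter-clockwise from above) to the stop at 1.571, where it points along the stand's -x (to the robot). No spring; friction (about 0.2 N m) keeps it where it is left. Starts between 0 and 0.5.
- bar_mid (a point): Point on top of the arm, 115 mm from the post's axis, 155 mm above the worktop: middle of its free length. The arm is a round steel bar 14 mm thick (axis 7 mm below this point), free from 24 to 175 mm from the post's axis; a 22 mm black ball ends it at 197 mm. This frame turns with the arm: y along the arm to its free end, z up, x across it.
- bar_hinge (a point): Point on the arm's swing axis (the post's axis), at the height of the arm's top, 155 mm above the worktop.
- ear_centre (a point): Centre, half-way up (70 mm), of the ear defenders: rigid, grey cups, dark arched band, standing upright on the two cups. 141 mm high, 146 mm wide along y (across the cups), 66 mm deep along x; z up. Cups 75 mm high, free gap between their pads 56 mm. On the band's crown a grey head cushion, 40 mm wide along x: the place to grip, across x from above. Yaw within 0.4 rad.
- band_under (a point): Middle of the underside of the head cushion, 45 mm above ear_centre (same axes): this has to rest on the arm. The cushion is 22 mm thick (115 to 137 mm above the cups' underside); the band's strap, 26 mm wide and 4 mm thick, lies on top of it. The underside is flat for about 30 mm along y and slopes down 40 degrees on both sides.
- ear_defenders: The ear defenders (about 0.15 to 0.31 kg), origin between the cups at their underside (70 mm under ear_centre); same axes.
- tape_roll: Bystander: roll of masking tape lying flat, 98 mm across, 25 mm high; origin at the middle of its underside.
- stopwatch: Bystander: black stopwatch lying flat, 71 x 59 x 17 mm; origin at the middle of its underside.
- beaker: Bystander: small empty glass beaker, 54 x 60 mm, 70 mm high; origin at the middle of its underside.

How it is judged:
By the outcome, as a careful person would: the job done as asked, in the order asked, and still so for the second after the job is handed in, with the robot touching nothing.
It also fails if it takes over 53 s, if anything falls off the work surface, if the arm or the gripper's body presses on something with over 40 N, if the wrist force passes 120 N, or if a joint passes its speed limit or range.

ROBOT

A 6-joint arm with a two-finger parallel gripper is mounted at the origin on a cart in front of the work surface, level with it; the furniture and walls round the work are solid. World frame = base frame: x ahead of the robot, y to its left, z up, the work surface at z = 0. Lengths are in mm, angles in rad, forces in N, time in s.
With the tool pointing down it reaches from about 300 to 775 mm from the base axis. Payload 14.6 kg.
Tool frame: the origin (TCP) lies on the centre line of the jaws, within the pads' length; the fingertips stand 11 mm ahead of it and the grasp point (between the pads) lies 8 mm behind it; x points along the fingers, y is the direction in which the jaws open and shut, and the axes are right-handed (so a half turn about x gives the same grasp; the last joint's range is limited). The gripper opens to 94 mm and grips with 3 to 60 N. Pads are 16 mm wide; open, the fingers measure 119 mm over their backs; the gripper's body (75 mm by 177 mm) begins 78 mm behind the grasp point.
Start: joints at [1.228, 0.3, 1.521, -0, 1.321, -0.067], TCP at [149.772, 529.205, 216.446] pointing down, gripper open.
Joint ranges: [-3.03, 3.03], [-0.79, 2.21], [0.23, 2.52], [-1.04, 4.18], [0, 3.07], [-2.55, 2.55]. Speed limits (rad/s): [2.22, 2.22, 2.57, 3.14, 3.14, 3.14].

INTERFACE

Orientations are given as [roll, pitch, yaw] about the fixed x, y, z axes, in that order (R = Rz(yaw) Ry(pitch) Rx(roll)).
In Python, from cell import manip gives the robot as it stands.
- The arm moves only by the shell command python3 -m handwheel 'ROWS' [OPENING] [FORCE]. ROWS is JSON, a list of rows, each a list of 2 entries, a list of its own where there are three numbers: the shift along the tool's x, y, z in mm, then the turn about the tool's x in rad. In form: [[[x, y, z], spin], ...]. A call has exactly 10 rows; each row shifts and turns the commanded pose from where the row before left it, along the tool's axes as they then stand; what a row does not reach is not made up. A row lasts 1/8 s, in which the tool goes at most 62.5 mm and 10.7 degrees, less where a joint would pass 70% of its speed; a pose out of reach is approached as far as the arm can. A call with a gripper value outside its range is refused whole. OPENING is the closure in counts, from 0 (fully open) to 255 (shut), set as the call begins (- or left out, the last holds). The fingers move at their own pace and stop on an object; FORCE is the grip in N (left out, the last holds). Time passes only in rows, so rows that do not move let the fingers close, or fill a call up. It gives the time, the measured TCP pose, the force and the opening at its end, in the units of the state.
- manip.read_state(): the state, without advancing time (a new reading comes with each control period).
- manip.camera(name): name is "side" or "top" or "wrist"; returns a dict with "pixels" (480x640x3 uint8, red, green, blue), "z_map" (480x640 float32, mm along the optical axis (not along the pixel's ray), 0 where there is no reading), "mtx" (3x3 intrinsics, pixels), "xyz" and "orientation" of the camera in the world. Camera axes: x right, y up, looking along -z (the intrinsics and any distortion apply to the point x, -y, -z); pixel columns grow to the right and rows downward; lengths in mm; the calibration is good to about 2 mm. The wrist camera is an equidistant fisheye: a pixel r from the principal point sees the ray r / f radians off the axis. A picture is of the moment at which its call begins.
- manip.sign_off(): hands the job in, once; it reports no verdict.
Trained networks look in the newest picture that a camera, given by its name, has taken for a name from the list of things; names that differ only in an ending like _2 or _b are one class to them, and where a whole thing is asked for, a point or a joint stands for the part that bears it (a point fixed in the world has none). Each returns a list of dicts, best first, with "confidence" (0 to 1); they miss things now and then, are a little off and sometimes report something else, mostly with a low value. They report only what shows in the picture. A call takes as long as a camera call.
- manip.cut_out(target, camera): "region" (480x640 bool, what is visible of it) and "centre" ([column, row] in pixels, amid what is visible of it).
The state is a dict: "clock": time; "joints": joint angles; "qd": joint speeds; "effort": joint torques, N m; "eef_pos": TCP position; "eef_rot": TCP orientation; "wrist_force": force on the tool from outside, world axes, zero at the start; "moment": the same for the moment, N m; "finger_gap": finger opening in mm.
Only numpy, scipy, OpenCV 4.12 (cv2) and the standard library are available. Lean on these libraries where they do the work, as an engineer would, in place of code of your own. Each camera call takes 0.05 s, during which the arm holds its last target. There are 200 camera calls.

## Working session

There is one attempt and no reset: what is moved stays moved. The work goes in short steps, Python scripts to look and compute and a shell command to move; the robot and the scene stay as the last step left them, time stands still between calls to the robot, and variables do not carry over. Pictures are saved under pics/ and viewed, about 8 in all and at most 12, crops included, and the job is handed in when it is done.

```bash
mkdir -p pics
cat > h.py <<'E'
import numpy as np, cv2
from scipy.spatial.transform import Rotation as R
from cell import manip
def pts(c):
    K=np.array(c["mtx"]);z=c["z_map"];v,u=np.mgrid[0:480,0:640]
    p=np.stack([(u-K[0,2])/K[0,0]*z,-(v-K[1,2])/K[1,1]*z,-z],-1)
    o=np.array(c["orientation"]);M=o if o.shape==(3,3) else R.from_euler('xyz',o).as_matrix()
    return p@M.T+np.array(c["xyz"])
E
python3 - <<'E'
from h import *
s=manip.read_state();print({k:np.round(v,3) for k,v in s.items()})
ims=[]
for n in("top","side"):
    c=manip.camera(n);print(n,c["xyz"],c["orientation"],np.round(c["mtx"],1).tolist(),(c["z_map"]==0).mean(),[k for k in c])
    P=pts(c);cv2.imwrite(f"pics/{n}0.png",c["pixels"][...,::-1]);np.savez(f"{n}0.npz",P=P,z=c["z_map"],px=c["pixels"])
    for t in("hanger_stand","bar_mid","ear_defenders","tape_roll","stopwatch","beaker"):
        for d in manip.cut_out(t,n)[:2]:
            m=d["region"]&(c["z_map"]>0);q=P[m]
            print(t,round(d["confidence"],2),np.round(d["centre"]),m.sum(),np.round(np.percentile(q,[2,50,98],axis=0)).tolist() if m.sum() else '')
            np.save(f"m_{n}_{t}.npy",d["region"]) if d is not None and d["confidence"]>.5 else 0
E
```

```text
{'clock': np.float64(0.0), 'joints': array([ 1.228,  0.3  ,  1.522, -0.   ,  1.321, -0.067]), 'qd': array([ 0.001, -0.001,  0.001, -0.001,  0.001,  0.001]), 'effort': array([-2.0000e-03, -5.3180e+01, -3.5273e+01,  7.1000e-02,  2.4000e-02,
       -0.0000e+00]), 'eef_pos': array([149.687, 528.962, 215.874]), 'eef_rot': array([-1.624,  1.57 , -1.9  ]), 'wrist_force': array([ 0.004, -0.9  , -0.714]), 'moment': array([ 0.024,  0.018, -0.018]), 'finger_gap': np.float64(94.279)}
top [ 429.98312537 -135.94163001 1523.46142283] [ 0.04249066 -0.01779094 -1.57634225] [[492.9, 0.0, 317.5], [0.0, 492.9, 235.9], [0.0, 0.0, 1.0]] 0.004013671875 ['pixels', 'z_map', 'mtx', 'xyz', 'orientation']
hanger_stand 0.83 [353. 214.] 1830 [[509.0, -346.0, 3.0], [560.0, -272.0, 12.0], [636.0, -112.0, 160.0]]
bar_mid 0.96 [330. 214.] 436 [[506.0, -291.0, 142.0], [546.0, -207.0, 153.0], [584.0, -104.0, 164.0]]
bar_mid 0.32 [446. 226.] 344 [[493.0, -573.0, -5.0], [520.0, -547.0, 26.0], [543.0, -514.0, 72.0]]
ear_defenders 0.76 [229. 245.] 837 [[425.0, 35.0, 47.0], [456.0, 93.0, 122.0], [491.0, 164.0, 142.0]]
tape_
[... 722 characters left out ...]
and 0.77 [363. 254.] 2208 [[508.0, -342.0, 6.0], [560.0, -277.0, 13.0], [631.0, -116.0, 161.0]]
bar_mid 0.61 [342. 224.] 595 [[503.0, -292.0, -1.0], [550.0, -207.0, 154.0], [651.0, -100.0, 164.0]]
ear_defenders 0.91 [234. 210.] 1376 [[418.0, 37.0, 3.0], [446.0, 79.0, 74.0], [476.0, 167.0, 142.0]]
ear_defenders 0.43 [348. 223.] 549 [[504.0, -291.0, -1.0], [550.0, -213.0, 154.0], [644.0, -102.0, 164.0]]
tape_roll 0.59 [285. 263.] 554 [[359.0, -181.0, 1.0], [405.0, -135.0, 23.0], [448.0, -89.0, 28.0]]
stopwatch 0.56 [400. 354.] 495 [[357.0, -512.0, 7.0], [385.0, -484.0, 16.0], [414.0, -456.0, 20.0]]
beaker 0.61 [444. 313.] 540 [[492.0, -558.0, 1.0], [531.0, -536.0, 36.0], [544.0, -511.0, 71.0]]
```

View pictures.

Run:
```python
from h import *
for n in("top","side"):
    d=np.load(n+"0.npz");P=d["P"];z=d["z"]>0
    x,y,h=P[...,0],P[...,1],P[...,2]
    m=z&(h>135)&(h<175)&(x>480)&(x<620)&(y>-310)&(y<-90);q=P[m]
    c=q[:,:2].mean(0);u=np.linalg.svd(q[:,:2]-c)[2][0];u*=np.sign(u[1]);t=(q[:,:2]-c)@u
    print(n,"arm",m.sum(),c,u,np.degrees(np.arctan2(u[1],u[0])),t.min(),t.max(),"ends",c+t.min()*u,c+t.max()*u)
    f=z&(h>6)&(h<18)&(x>480)&(x<660)&(y>-370)&(y<-180);e=cv2.minEnclosingCircle(P[f][:,:2].astype(np.float32));print("foot",e)
    for lo,hi in((120,150),(50,110)):
        m=z&(h>lo)&(h<hi)&(x>400)&(x<510)&(y>20)&(y<180);q=P[m]
        c=q[:,:2].mean(0);u=np.linalg.svd(q[:,:2]-c)[2][0];u*=np.sign(u[1]);t=(q[:,:2]-c)@u
        r=cv2.minAreaRect(q[:,:2].astype(np.float32))
        print("ear",lo,m.sum(),c,np.degrees(np.arctan2(u[1],u[0])),t.min(),t.max(),r,np.percentile(q[:,2],[50,95]))
a=cv2.imread("pics/top0.png")[120:380,150:520];cv2.imwrite("pics/a.png",cv2.resize(a,None,fx=2,fy=2))
```

```text
top arm 442 [ 545.74606529 -203.93567885] [-0.33233736  0.94316058] 109.41070527805053 -96.92784484853767 112.46305157710366 ends [ 577.95880936 -295.35420119] [508.37039163 -97.86496193]
foot ((563.9081420898438, -268.8008728027344), 116.83648681640625)
ear 120 453 [458.59768919 101.93187282] 80.46732662537536 -54.48626513304178 53.44464514899895 ((458.19677734375, 101.47636413574219), (107.89994049072266, 39.34937286376953), 80.18657684326172) [132.89856975 141.44998248]
ear 50 301 [456.91650721  88.51563466] 80.24740791120304 -57.55161001538449 84.69989239781293 ((458.7030944824219, 101.98210144042969), (142.20327758789062, 64.06166076660156), 80.55756378173828) [ 70.56155186 106.66197463]
side arm 561 [ 543.98758337 -207.52778315] [-0.32205684  0.94672033] 108.78735958794894 -91.57813638562806 117.932145395774 ends [ 573.48094864 -294.22666704] [506.00672921 -95.87902303]
foot ((593.8721923828125, -276.6063232421875), 106.32150268554688)
ear 120 434 [452.42227383  99.02007247] 83.17780223486007 -47.76851791757053 57.723461557951445 ((455.7357482910156, 103.60438537597656), (105.19834899902344, 39.116661071777344), 79.79083251953125) [134.31330453 142.52112101]
ear 50 504 [443.56426631  85.46647872] 88.28136501473637 -52.60339178426731 91.72840136785825 ((440.4478454589844, 103.23524475097656), (63.0198974609375, 141.16122436523438), 8.399245262145996) [ 70.81457391 106.19377828]
```

View pics/a.png

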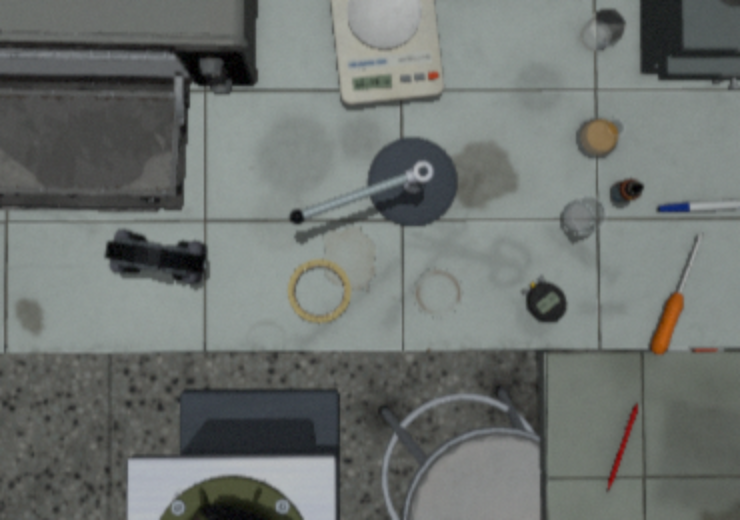

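View pics/side0.png

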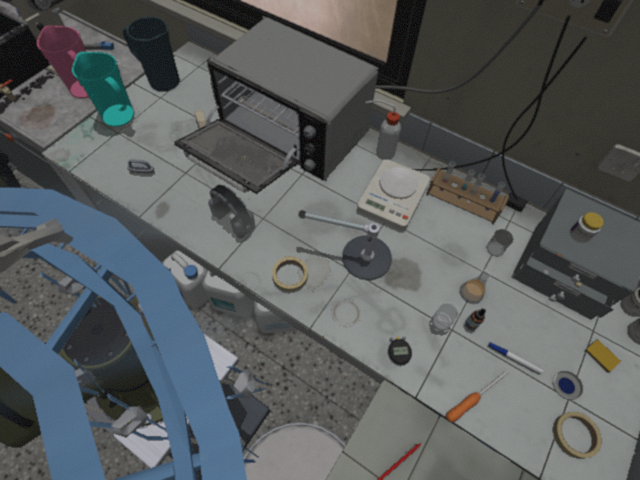

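```bash
cat >> h.py <<'E'
def T():
    s=manip.read_state();return np.array(s["eef_pos"]),R.from_euler('xyz',s["eef_rot"]).as_matrix(),s
def to(target,jawdir=None):
    "total tool-frame shift to world target, spin about tool x to bring tool y along jaw yaw (mod pi)"
    p,M,s=T();d=M.T@(np.array(target)-p)
    sp=None
    if jawdir is not None:
        g=M.T@np.array([np.cos(jawdir),np.sin(jawdir),0]);sp=np.arctan2(g[2],g[1]);sp=(sp+np.pi/2)%np.pi-np.pi/2
    print("shift",np.round(d,1),"spin",sp,"now",np.round(p,1),"j6",round(s["joints"][5],3));return d,sp
def px_at(c,uv,z):
    K=np.array(c["mtx"]);M=R.from_euler('xyz',c["orientation"]).as_matrix()
    r=M@np.array([(uv[0]-K[0,2])/K[0,0],-(uv[1]-K[1,2])/K[1,1],-1]);o=np.array(c["xyz"]);return o+r*(z-o[2])/r[2]
E
python3 - <<'E'
from h import *
p,M,s=T();print(np.round(M,3))
d=np.load("top0.npz");P=d["P"];ok=d["z"]>0
for x0 in range(380,660,40):
    print(x0,[int(P[ok&(P[...,0]>=x0)&(P[...,0]<x0+40)&(P[...,1]>=y)&(P[...,1]<y+50)][:,2].max(initial=-1)) for y in range(-400,400,50)])
c=manip.camera("top");print("ring",px_at(c,(361,205.5),160),"ball",px_at(c,(298.5,228.2),148))
c=manip.camera("side");print("ring",px_at(c,(373,228),160),"ball",px_at(c,(301.5,214),148))
to([560,-127,250],0)
E
```

```text
[[ 0.     0.272  0.962]
 [ 0.     0.962 -0.272]
 [-1.     0.     0.   ]]
380 [7, 10, 9, 8, 31, 29, 29, 6, 60, 70, 5, 6, 6, 7, 6, 5]
420 [9, 7, 6, 8, 29, 32, 27, 8, 121, 144, 146, 120, 7, 6, 6, 6]
460 [8, 7, 7, 6, 7, 10, 5, 6, 115, 145, 144, 125, 8, 6, 6, 11]
500 [7, 18, 19, 147, 158, 161, 153, 7, 5, 107, 108, 108, 106, 104, 105, 105]
540 [12, 20, 167, 157, 158, 7, 7, 6, 7, 105, 107, 103, 103, 109, 104, 102]
580 [7, 20, 164, 18, 9, 6, 6, 8, 7, 91, 89, 89, 88, 90, 90, 92]
620 [6, 19, 16, 13, 8, 8, 6, 6, 4, 78, 76, 78, 78, 78, 79, 81]
ring [ 571.87893936 -281.95585127  160.        ] ball [ 510.138015  -107.7534082  148.       ]
ring [ 571.31979172 -279.58886328  160.        ] ball [ 511.33980639 -102.91374816  148.        ]
shift [ -33.5 -519.7  573.4] spin 1.294991731843509 now [149.8 529.2 216.5] j6 -0.067
```

```bash
python3 -m handwheel '[[[-4,-40,44],0],[[-4,-40,44],0],[[-4,-40,44],0],[[-4,-40,44],0],[[-4,-40,44],0],[[-4,-40,44],0],[[-4,-40,44],0],[[-4,-40,44],0],[[-4,-40,44],0],[[0,-40,44],0]]' 255 30; python3 -c "
from h import *
to([562,-127,200]);print(T()[2]['joints'])"
```

```text
clock: 2.05
eef_pos: [465.1, 22.6, 253.0]
eef_rot: [0.335, 1.57, 0.059]
wrist_force: [1.5, 0.1, 0.3]
finger_gap: 0.9
shift [  53.1 -117.5  133.9] spin None now [465.1  22.6 253. ] j6 -1.325
[-3.02555844e-02  8.06132510e-02  1.69574701e+00  1.07987532e-04
  1.36405608e+00 -1.32507399e+00]
```

```bash
python3 -m handwheel '[[[18,-39,44.6],0],[[18,-39,44.6],0],[[18,-39,44.6],0],[[0,0,0],0.186],[[0,0,0],0.186],[[0,0,0],0.186],[[0,0,0],0.186],[[0,0,0],0.186],[[33,0,0],0],[[33,0,0],0]]'
python3 - <<'E'
from h import *
p,M,s=T();print(p,np.round(M,2),s["joints"])
h=np.array([571.6,-281]);r=p[:2]-h;print("radius",np.hypot(*r),"ang",np.degrees(np.arctan2(r[1],r[0])),"tool -y ang",np.degrees(np.arctan2(-M[1,1],-M[0,1])))
c=manip.camera("wrist");cv2.imwrite("pics/w1.png",c["pixels"][...,::-1])
E
```

```text
clock: 3.3
eef_pos: [561.2, -124.5, 131.8]
eef_rot: [0.889, 1.57, -0.316]
wrist_force: [-0.1, 0.8, -0.7]
finger_gap: 0.7
[ 561.19519673 -124.53969073  131.82522313] [[ 0.    0.93  0.36]
 [-0.    0.36 -0.93]
 [-1.    0.    0.  ]] [-2.82078489e-01  4.34579263e-01  1.54272239e+00 -3.19418704e-05
  1.16343900e+00 -6.47006904e-01]
radius 156.80589372363218 ang 93.8046379419475 tool -y ang -159.09040741999937
```

View pics/w1.png

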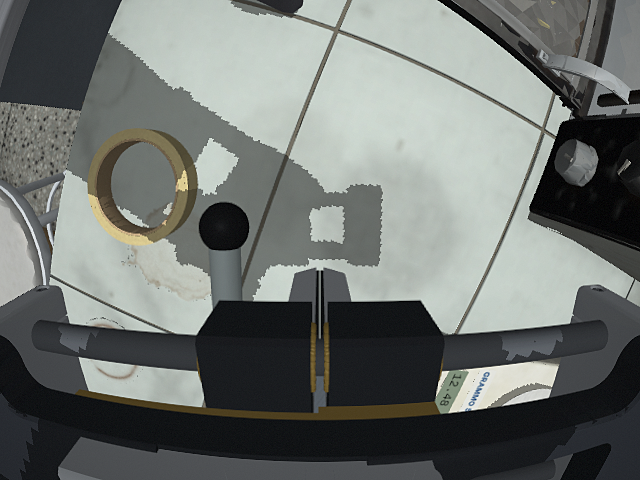

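```bash
python3 -m handwheel '[[[0,-24.4,-5.3],-0.16],[[0,-24.4,-5.3],-0.16],[[0,-24.4,-5.3],-0.16],[[0,-24.4,-5.3],-0.16],[[0,-24.4,-5.3],-0.16],[[0,-24.4,-5.3],-0.16],[[0,-24.4,-5.3],-0.16],[[0,-6.1,-1.3],-0.04],[[0,0,0],0],[[0,0,0],0]]'
cat >> h.py <<'E'
H=np.array([571.6,-281])
def pol():
    p,M,s=T();r=p[:2]-H;print("radius",np.hypot(*r),"ang",np.degrees(np.arctan2(r[1],r[0])),"tool -y ang",np.degrees(np.arctan2(-M[1,1],-M[0,1])),"F",s["wrist_force"],s["joints"][5])
E
python3 -c "
from h import *
pol()"
```

```text
clock: 4.6
eef_pos: [425.5, -228.2, 132.8]
eef_rot: [-0.481, 1.57, -0.528]
wrist_force: [0.6, 0.0, -0.9]
finger_gap: 0.3
radius 155.34070039121946 ang 160.13324323176286 tool -y ang -92.67338605903332 F [ 0.64782809  0.03461329 -0.94070047] -2.0923119506793686
```

```bash
python3 -m handwheel '[[[0,-1.4,-0.4],0],[[0,-1.4,-0.4],0],[[0,-1.4,-0.4],0],[[0,-1.4,-0.4],0],[[0,-1.4,-0.4],0],[[0,-1.4,-0.4],0],[[0,-1.4,-0.4],0],[[0,-1.4,-0.4],0],[[0,-1.4,-0.4],0],[[0,-1.4,-0.4],0]]';python3 -c "
from h import *
pol()"
```

```text
clock: 5.85
eef_pos: [421.3, -240.4, 132.4]
eef_rot: [1.328, 1.567, 1.283]
wrist_force: [9.8, 25.2, 4.1]
finger_gap: 0.5
radius 155.69866935771816 ang 164.86840200434548 tool -y ang -92.62589469912847 F [ 9.82105456 25.22821024  4.0995668 ] -2.1230457324549548
```

```bash
python3 -m handwheel '[[[0,12,0],0],[[0,20,0],0],[[-45,0,0],0],[[-45,0,0],0],[[-45,0,0],0],[[0,0,0],0.18],[[0,0,0],0.18],[[0,0,0],0.18],[[0,0,0],0.18],[[0,0,0],0.18]]' 0;python3 - <<'E'
from h import *
for n in("top","side"):
    c=manip.camera(n);P=pts(c);z=c["z_map"]>0;cv2.imwrite(f"pics/{n}2.png",c["pixels"][...,::-1])
    for d in manip.cut_out("bar_mid",n)[:1]:
        q=P[d["region"]&z];q=q[(q[:,2]>138)&(q[:,2]<175)];print(d["confidence"],d["centre"],len(q))
        c0=np.median(q[:,:2],0);u=np.linalg.svd(q[:,:2]-c0)[2][0];u*=-np.sign(u[0]);t=(q[:,:2]-c0)@u
        print(n,np.degrees(np.arctan2(u[1],u[0])),c0+t.min()*u,c0+t.max()*u,np.median(q[:,2]))
to([458.5,102,250],np.radians(-9.8))
a=cv2.imread("pics/top2.png")[120:380,150:520];cv2.imwrite("pics/b.png",cv2.resize(a,None,fx=2,fy=2))
E
```

```text
clock: 7.1
eef_pos: [422.0, -209.5, 267.4]
eef_rot: [-1.591, 1.57, -2.543]
wrist_force: [-0.4, 0.3, 0.8]
finger_gap: 93.2
0.65 [352.7, 215.4] 252
top 172.38492274775416 [ 587.59461806 -280.84448245] [ 465.46595439 -264.5163284 ] 154.765782775484
0.57 [355.3, 249.0] 526
side 171.67445115574344 [ 585.77620952 -281.55942354] [ 378.29749472 -251.19706016] 154.7101898657159
shift [  17.4  213.1 -230.5] spin 0.8007003636749923 now [ 422.1 -209.8  267.5] j6 -1.169
```

View pics/b.png

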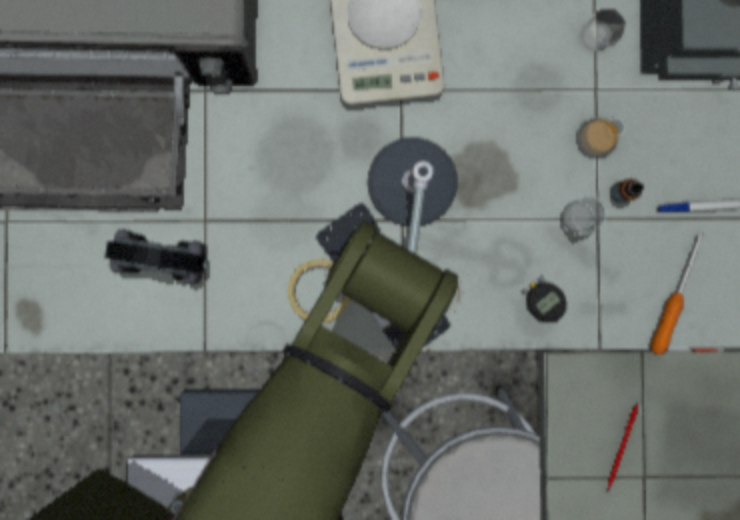

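```bash
python3 -m handwheel '[[[3,35.5,-38.4],0],[[3,35.5,-38.4],0],[[3,35.5,-38.4],0],[[3,35.5,-38.4],0],[[3,35.5,-38.4],0],[[3,35.5,-38.4],0],[[0,0,0],0.18],[[0,0,0],0.18],[[0,0,0],0.18],[[0,0,0],0.18]]' 0;python3 - <<'E'
from h import *
to([458.5,102,250],np.radians(-9.8))
c=manip.camera("wrist");cv2.imwrite("pics/w3.png",c["pixels"][...,::-1]);print(c["xyz"],c["orientation"],c["mtx"])
K=np.array(c["mtx"]);v,u=np.mgrid[0:480,0:640];a=(u-K[0,2])/K[0,0];b=(v-K[1,2])/K[1,1];r=np.hypot(a,b)+1e-9
z=c["z_map"];t=np.tan(r)/r;p=np.stack([a*t*z,-b*t*z,-z],-1)
P=p@R.from_euler('xyz',c["orientation"]).as_matrix().T+np.array(c["xyz"])
for d in manip.cut_out("ear_defenders","wrist")[:1]:
    q=P[d["region"]&(z>0)];print(d["confidence"],d["centre"],len(q))
    for lo,hi in((110,150),(40,110)):
        k=q[(q[:,2]>lo)&(q[:,2]<hi)];print(lo,len(k),np.percentile(k,[1,50,99],axis=0).round(1).tolist(),cv2.minAreaRect(k[:,:2].astype(np.float32)))
E
```

```text
clock: 8.55
eef_pos: [459.8, 101.4, 249.4]
eef_rot: [-0.244, 1.571, -1.911]
wrist_force: [0.4, 0.3, 1.0]
finger_gap: 94.2
shift [-0.6 -1.4 -0.4] spin 0.07443355648229821 now [459.8 101.4 249.4] j6 0.236
[465.70703204 167.9520114  416.85439805] [-0.22953017  0.00025134 -0.09698057] [[371.64829954   0.         319.39675217]
 [  0.         371.64829954 240.1438023 ]
 [  0.           0.           1.        ]]
0.7 [318.3, 219.8] 8280
110 6198 [[433.6, 52.0, 111.0], [457.4, 113.8, 133.4], [480.7, 162.0, 141.4]] ((456.70880126953125, 106.480712890625), (118.1061019897461, 40.243839263916016), 81.19049835205078)
40 1853 [[417.9, 43.0, 50.6], [464.6, 157.9, 71.6], [494.9, 177.3, 109.6]] ((457.0204162597656, 108.62859344482422), (140.99700927734375, 65.25127410888672), 80.26273345947266)
```

View pics/w3.png

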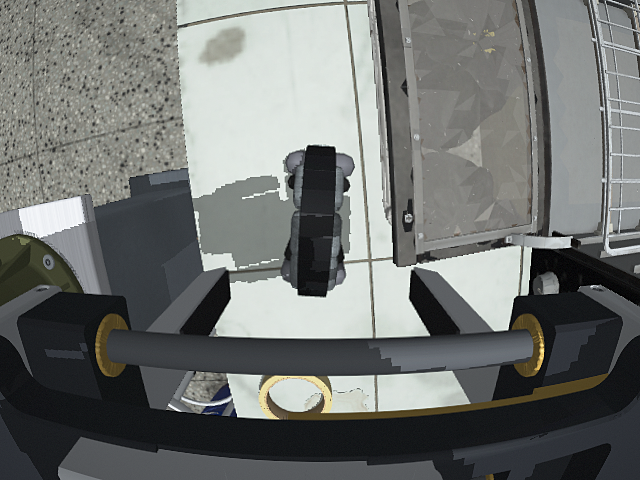

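```bash
python3 -m handwheel '[[[0,-2.8,-2.7],0.074],[[30,0,0],0],[[30,0,0],0],[[20,0,0],0],[[14,0,0],0],[[10,0,0],0],[[8,0,0],0],[[7,0,0],0],[[0,0,0],0],[[0,0,0],0]]' 0;python3 -c "
from h import *
to([457.5,104.5,130],np.radians(-9.8));print(T()[2]['wrist_force'])"
```

```text
clock: 9.9
eef_pos: [457.7, 104.2, 130.7]
eef_rot: [1.865, 1.57, 0.126]
wrist_force: [1.4, 0.0, -0.2]
finger_gap: 94.3
shift [ 0.7 -0.2 -0.3] spin 0.0022172300752352214 now [457.7 104.2 130.7] j6 0.315
[ 1.39639265e+00  1.23752060e-03 -2.28598435e-01]
```

```bash
python3 -m handwheel '[[[0,0,0],0],[[0,0,0],0],[[0,0,0],0],[[0,0,0],0],[[0,0,0],0],[[0,0,0],0],[[0,0,0],0],[[0,0,0],0],[[0,0,0],0],[[-5,0,0],0]]' 255 25;python3 - <<'E'
from h import *
to([457.5,104.5,300])
c=manip.camera("wrist");cv2.imwrite("pics/w4.png",c["pixels"][...,::-1])
E
```

```text
clock: 11.15
eef_pos: [457.3, 104.2, 135.3]
eef_rot: [-1.24, 1.57, -2.98]
wrist_force: [0.5, 0.5, -1.6]
finger_gap: 39.9
shift [-164.7    0.    -0.3] spin None now [457.3 104.2 135.3] j6 0.315
```

View pics/w4.png

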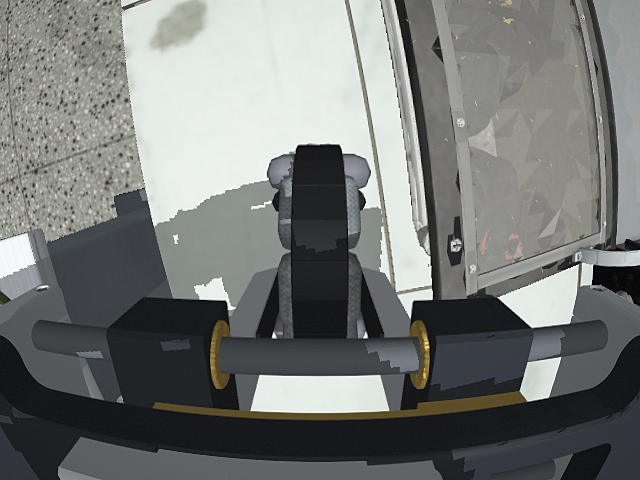

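```bash
python3 -m handwheel '[[[-30,0,0],0],[[-45,0,0],0],[[-50,0,0],0],[[-40,0,0],0],[[-5,4,22],0],[[0,8,45],0],[[0,8,45],0],[[0,8,45],0],[[0,8,45],0],[[0,8,45],0]]';python3 -c "
from h import *
to([458,-264,306],np.radians(-8));print(T()[2]['wrist_force'],T()[2]['finger_gap'])"
```

```text
clock: 12.45
eef_pos: [459.1, -148.2, 305.7]
eef_rot: [1.44, 1.57, -0.3]
wrist_force: [0.5, 0.1, -0.7]
finger_gap: 39.9
shift [ -0.3  18.4 114.3] spin -0.02942859758126426 now [ 459.1 -148.2  305.7] j6 -0.219
[ 0.48336954  0.11212666 -0.71146967] 39.93198437602957
```

```bash
python3 -m handwheel '[[[0,6,40],0],[[0,6,40],0],[[0,5,25],0],[[0,1.4,9.3],-0.029],[[0,0,0],0],[[0,0,0],0],[[0,0,0],0],[[0,0,0],0],[[0,0,0],0],[[0,0,0],0]]';python3 - <<'E'
from h import *
to([458,-264,306],np.radians(-8));print(T()[2]['wrist_force'],T()[2]['finger_gap'])
for n in("top","side"):
    c=manip.camera(n);P=pts(c);z=c["z_map"]>0;cv2.imwrite(f"pics/{n}5.png",c["pixels"][...,::-1])
    for d in manip.cut_out("ear_defenders",n)[:1]:
        q=P[d["region"]&z];k=q[q[:,2]>170];print(n,d["confidence"],np.percentile(k,[2,50,98],axis=0).round().tolist(),cv2.minAreaRect(k[:,:2].astype(np.float32)))
    for d in manip.cut_out("hanger_stand",n)[:1]:
        q=P[d["region"]&z];q=q[(q[:,2]>135)&(q[:,2]<165)];print(d["confidence"],np.percentile(q,[2,50,98],axis=0).round().tolist())
a=cv2.imread("pics/side5.png")[130:330,200:460];cv2.imwrite("pics/c.png",cv2.resize(a,None,fx=3,fy=3))
E
```

```text
clock: 13.7
eef_pos: [458.3, -262.4, 305.5]
eef_rot: [1.476, 1.571, -0.234]
wrist_force: [-0.2, -0.1, -2.3]
finger_gap: 39.8
shift [-0.5 -0.   1.6] spin -0.0003025061860533196 now [ 458.3 -262.4  305.5] j6 -0.449
[-0.16264633 -0.12603994 -2.3469795 ] 39.83346686737463
top 0.78 [[444.0, -235.0, 238.0], [472.0, -205.0, 272.0], [494.0, -193.0, 308.0]] ((465.13958740234375, -210.1265869140625), (58.34204864501953, 38.95806121826172), 23.21776008605957)
0.68 [[581.0, -292.0, 155.0], [584.0, -282.0, 158.0], [588.0, -272.0, 162.0]]
side 0.63 [[420.0, -330.0, 190.0], [442.0, -294.0, 247.0], [471.0, -198.0, 316.0]] ((450.7111511230469, -267.26318359375), (112.81353759765625, 127.61934661865234), 39.44973373413086)
0.58 [[380.0, -293.0, 143.0], [449.0, -263.0, 155.0], [582.0, -248.0, 163.0]]
```

View pics/c.png

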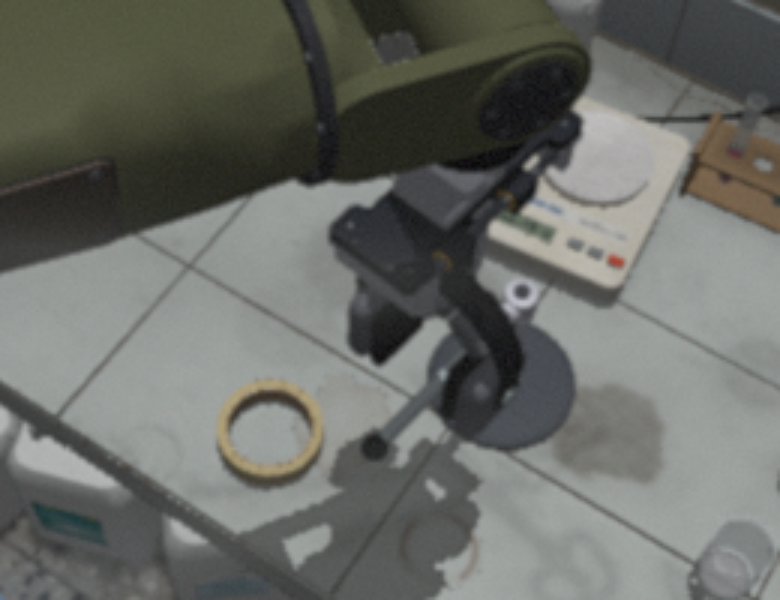

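```bash
python3 -m handwheel '[[[20,0,1],0],[[30,0,0],0],[[30,0,0],0],[[20,0,0],0],[[12,0,0],0],[[8,0,0],0],[[5,0,0],0],[[2,0,0],0],[[0,0,0],0],[[0,0,0],0]]';python3 -c "
from h import *
to([458,-264,170.7]);print(T()[2]['wrist_force'],T()[2]['finger_gap'],T()[2]['moment'])"
```

```text
clock: 15.25
eef_pos: [458.2, -263.5, 178.8]
eef_rot: [1.074, 1.57, -0.637]
wrist_force: [0.1, 0.1, -1.7]
finger_gap: 39.9
shift [ 8.1 -0.2  0.5] spin None now [ 458.2 -263.5  178.8] j6 -0.451
[ 0.13522107  0.07901924 -1.6844979 ] 39.86532637924385 [-0.04186706  0.02610677  0.01407719]
```

```bash
python3 -m handwheel '[[[1,0,0],0],[[1,0,0],0],[[1,0,0],0],[[1,0,0],0],[[1,0,0],0],[[0.5,0,0],0],[[0.5,0,0],0],[[0.5,0,0],0],[[0.5,0,0],0],[[0,0,0],0]]';python3 -c "
from h import *
to([458,-264,170.7]);print(T()[2]['wrist_force'],T()[2]['finger_gap'],T()[2]['moment'])"
```

```text
clock: 16.5
eef_pos: [458.1, -263.4, 171.4]
eef_rot: [-1.734, 1.571, 2.838]
wrist_force: [0.0, -0.8, -1.4]
finger_gap: 40.0
shift [ 0.7 -0.   0.6] spin None now [ 458.1 -263.4  171.4] j6 -0.451
[ 0.04922489 -0.75731229 -1.40414119] 40.01385665795853 [-0.11447997  0.11028807  0.00870019]
```

```bash
python3 -m handwheel '[[[0.3,0,0],0],[[0.3,0,0],0],[[0.3,0,0],0],[[0.3,0,0],0],[[0.3,0,0],0],[[0,0,0],0],[[0,0,0],0],[[0,0,0],0],[[0,0,0],0],[[0,0,0],0]]';python3 -c "
from h import *
to([458,-264,170.7]);print(T()[2]['wrist_force'],T()[2]['finger_gap'],T()[2]['moment'])"
```

```text
clock: 17.75
eef_pos: [458.1, -263.5, 170.2]
eef_rot: [1.022, 1.571, -0.689]
wrist_force: [-2.1, 1.3, 5.9]
finger_gap: 39.5
shift [-0.5 -0.1  0.5] spin None now [ 458.1 -263.5  170.2] j6 -0.451
[-2.05920301  1.26950558  5.91211566] 39.458791208493686 [ 0.20446474  0.48849158 -0.00370844]
```

```bash
python3 -m handwheel '[[[0,0,0],0],[[0,0,0],0],[[0,0,0],0],[[0,0,0],0],[[0,0,0],0],[[-5,0,0],0],[[-15,0,0],0],[[-30,0,0],0],[[-45,0,0],0],[[-45,0,0],0]]' 80;python3 -m handwheel '[[[0,0,-40],0],[[0,0,-50],0],[[0,0,-60],0],[[0,0,-60],0],[[0,0,-60],0],[[0,0,-60],0],[[0,0,-60],0],[[0,0,0],0],[[0,0,0],0],[[0,0,0],0]]';python3 - <<'E'
from h import *
p,M,s=T();print(p,s["wrist_force"],s["finger_gap"])
for n in("top","side"):
    c=manip.camera(n);P=pts(c);z=c["z_map"]>0;cv2.imwrite(f"pics/{n}6.png",c["pixels"][...,::-1])
    for t in("ear_defenders","hanger_stand","bar_mid","tape_roll","stopwatch","beaker"):
        for d in manip.cut_out(t,n)[:1]:
            q=P[d["region"]&z];print(n,t,round(d["confidence"],2),np.percentile(q,[2,50,98],axis=0).round().tolist())
    k=P[z&(P[...,2]>165)&(P[...,0]>380)&(P[...,0]<540)&(P[...,1]>-360)&(P[...,1]<-170)];print("band",np.percentile(k,[2,50,98],axis=0).round().tolist(),cv2.minAreaRect(k[:,:2].astype(np.float32)))
a=cv2.imread("pics/side6.png")[150:370,220:460];b=cv2.imread("pics/top6.png")[150:370,260:440]
cv2.imwrite("pics/d.png",cv2.resize(np.hstack([a,b]),None,fx=1.9,fy=1.9))
E
```

```text
clock: 19.0
eef_pos: [457.9, -263.3, 312.6]
eef_rot: [1.101, 1.57, -0.61]
wrist_force: [-0.2, -0.2, -0.5]
finger_gap: 64.7
clock: 20.25
eef_pos: [512.6, 121.6, 310.4]
eef_rot: [1.616, 1.57, -0.096]
wrist_force: [-0.1, 0.3, -0.4]
finger_gap: 64.5
[512.57026149 121.57288884 310.44850688] [-0.14440761  0.25076143 -0.3967608 ] 64.52391796812793
top ear_defenders 0.66 [[360.0, -511.0, 5.0], [388.0, -484.0, 16.0], [415.0, -458.0, 23.0]]
top hanger_stand 0.81 [[401.0, -344.0, 4.0], [567.0, -273.0, 12.0], [635.0, -221.0, 161.0]]
top bar_mid 0.91 [[384.0, -296.0, 7.0], [518.0, -272.0, 154.0], [587.0, -250.0, 165.0]]
top tape_roll 0.73 [[360.0, -179.0, 16.0], [393.0, -134.0, 23.0], [451.0, -94.0, 29.0]]
top stopwatch 0.82 [[361.0, -513.0, 5.0], [388.0, -485.0, 15.0], [415.0, -459.0, 23.0]]
top beaker 0.83 [[498.0, -563.0, -5.0], [520.0, -549.0, 22.0], [542.0, -513.0, 70.0]]
band [[440.0, -308.0, 166.0], [459.0, -265.0, 175.0], [478.0, -225.0, 184.0]] ((459.1739501953125, -267.6872253417969), (97.74411010742188, 39.43256378173828), 83.58297729492188)
side ear_defenders 0.73 [[421.0, -331.0, 54.0], [446.0, -275.0, 148.0], [478.0, -198.0, 182.0]]
side hanger_stand 0.74 [[387.0, -344.0, 2.0], [565.0, -286.0, 14.0], [635.0, -221.0, 162.0]]
side bar_mid 0.93 [[381.0, -292.0, 3.0], [510.0, -269.0, 154.0], [584.0, -230.0, 165.0]]
side tape_roll 0.64 [[358.0, -182.0, -1.0], [404.0, -137.0, 22.0], [451.0, -89.0, 29.0]]
side stopwatch 0.93 [[357.0, -511.0, -0.0], [386.0, -483.0, 16.0], [420.0, -454.0, 21.0]]
side beaker 0.95 [[493.0, -559.0, 1.0], [532.0, -536.0, 38.0], [544.0, -512.0, 72.0]]
band [[438.0, -305.0, 165.0], [455.0, -265.0, 176.0], [476.0, -220.0, 183.0]] ((458.3127136230469, -261.5148620605469), (94.2994384765625, 40.721893310546875), 82.53347778320312)
```

View pics/d.png

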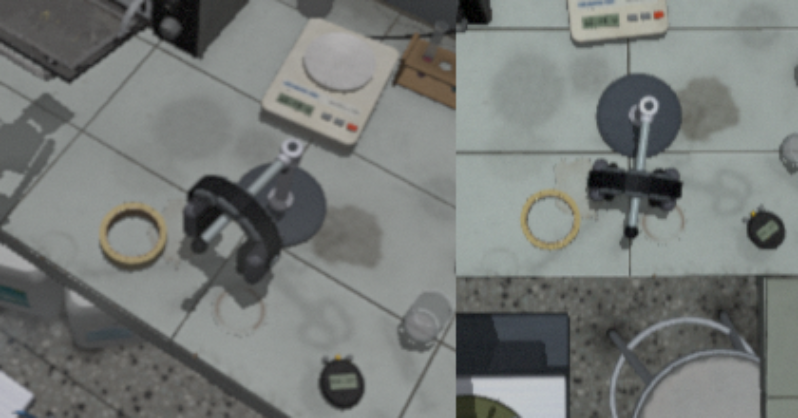

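Run:
```python
from h import *
for n in("top","side"):
    c=manip.camera(n);P=pts(c);z=c["z_map"]>0
    k=P[z&(P[...,2]>145)&(P[...,2]<160)&(P[...,0]>485)&(P[...,0]<552)&(abs(P[...,1]+270)<25)];f=np.polyfit(k[:,0],k[:,1],1);print(n,len(k),180+np.degrees(np.arctan(f[0])),"y at 385",np.polyval(f,385),"at post",np.polyval(f,571.6))
manip.sign_off()
```

```text
top 118 171.85680436167723 y at 385 -255.0095173310731 at post -281.7101738578941
side 136 171.82452109683783 y at 385 -253.58670572039262 at post -280.394663260001
the job is handed in; nothing more can be done
```

I swung the stand's arm out to its stop, hung the ear defenders over the middle of it, and handed the job in at about 20 s of the 53 s allowed.

- **Arm:** I pushed it round with closed fingers until it met a firm resistance of about 27 N. The last check put it at 171.8° in both the top and side views. That matches the 172° measured right after the push, so hanging the ear defenders did not move it. I took the resistance to be the stop, because the stand's own yaw could not be seen separately.
- **Ear defenders:** I gripped the head cushion (fingers 39.9 mm apart on a 40 mm cushion) and lowered it onto the arm. The upward force reached about 6 N at the height I expected for contact, and only then did I let go. In the last pictures the band lies across the arm at about (459, -265) mm, about 115 mm from the post. There is one cup on each side and the top of the band is at about 183 mm. The gripper was well clear.
- **Bystanders:** The tape roll, stopwatch and beaker measured in the same places as at the start, within camera noise.
- **Checks that disagreed:**
  - The wrist and top cameras differed by about 6 mm on the ear defenders' position along the band. I gripped in between, well within what the grip and the gap needed.
  - In the final top view the network took the stopwatch for the ear defenders. I relied on the depth data and the side view instead.

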